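Load the scent diffuser: snap in the cartridge and fit the right cover

TASK

Take the orange scent cartridge from its wooden rest and press it down between the two copper spring clips of the diffuser stand until it snaps home in the black saddles. Then close the stand with whichever of the two aluminium covers drops over its two dowel pins (try them; only one fits), seated flat on the shoulders of the posts, and leave the other cover lying flat on the bench. Do not knock the dropper bottle, the beaker or the atomiser about.

Things in the scene. Friction and masses are not known exactly. Their poses are not given: they have to be found in the camera images.
- stand: Diffuser stand, fixed: grey base 100 x 180 mm (x, y), its top 14 mm above the bench; origin at the centre of its underside, on the bench. Along its y axis from the middle outward: two black V saddles at y = +-25 mm (6 mm wide, 38 mm free between them for fingers), two copper spring clips (noses at y = +-36 mm, 48 mm high; tops 58 mm high), two posts with dowel pins at y = +-70 mm.
- cartridge_seat (a point): Point of the stand where the centre of the snapped-in cartridge lies: 40 mm above the bench, over the stand's origin; axes as the stand's (cartridge along y).
- cover_seat (a point): Point of the stand midway between its pins, level with the flat shoulders of the 16 mm posts, 66 mm above the bench: the middle of the seated cover's underside lies here, cover along the stand's y, either way round. The 8 mm dowel pins rise 17 mm above the shoulders, the last 5 mm tapered. Axes as the stand's.
- clip_left (a joint): Spring clip at the stand's +y side, hinged at its foot: angle in rad, 0 at rest, grows outward; about 0.01 with the cartridge home. The cartridge must spread each clip by 4 mm (0.12 rad, about 6 N at the nose); pressing it in takes about 10 N downward.
- clip_right (a joint): The same for the clip at the stand's -y side.
- cartridge_center (a point): Orange round cartridge, 26 mm diameter, 80 mm long, along its own y axis (may be rolled about it), ends chamfered 45 degrees over the last 8 mm; 0.09 kg. This point: its centre, at the start 34 mm above the bench. Grip it across its middle. Pushed straight down it meets the clips about 20 mm above its seat; they spring back over its ends in the last 5 mm.
- rest: Wooden rest of the cartridge, fixed: board 70 x 90 x 8 mm with two black V saddles at y = +-25 mm of its frame, cartridge along its y; origin at the centre of its underside.
- cover_1_center (a point): Aluminium cover plate 50 x 170 x 6 mm (x, y, z) flat on the bench, with a black grip fin on its middle: 12 mm thick (x), 40 long (y), 32 high (38 in all). This point: its centre, 19 mm above the underside. Two 10.5 mm through holes on its y centre line, evenly either side. 0.12 kg. The covers differ only in hole spacing: one fits the pins (not told which), the other stays up on the pin tops.
- cover_2_center (a point): Aluminium cover plate 50 x 170 x 6 mm (x, y, z) flat on the bench, with a black grip fin on its middle: 12 mm thick (x), 40 long (y), 32 high (38 in all). This point: its centre, 19 mm above the underside. Two 10.5 mm through holes on its y centre line, evenly either side. 0.12 kg. The covers differ only in hole spacing: one fits the pins (not told which), the other stays up on the pin tops.
- amber_dropper: Bystander: amber dropper bottle with black top, 39 mm diameter, 102 mm high, loose; origin at the centre of its underside.
- glass_beaker: Bystander: small clear beaker, 47 mm diameter, 55 mm high, loose; origin at the centre of its underside.
- small_atomiser: Bystander: slim atomiser with black cap, 18 mm diameter, 80 mm high, loose; origin at the centre of its underside.

How it is judged (in metres and radians):
On the way, in this order (a step that is already met when the one before it is completed fails the run):
1. the cartridge is snapped in: home in the saddles with both clips sprung back over its ends (horizontal distance between cartridge_center and cartridge_seat below 0.004 m and z of cartridge_center in the frame of stand between 0.037 and 0.043 m and angle between the y axis of cartridge_center and the y axis of stand, either way round below 0.08 rad and value of joint each of clip_left, clip_right below 0.06 rad), for 0.2 s.
2. the fitting cover lies flat on the shoulders with both pins through its holes (((horizontal distance between cover_1_center and cover_seat below 0.005 m and z of cover_1_center in the frame of stand between 0.082 and 0.088 m and angle between cover_1_center's own z axis and vertical below 0.05 rad and angle between the y axis of cover_1_center and the y axis of stand, either way round below 0.08 rad) or (horizontal distance between cover_2_center and cover_seat below 0.005 m and z of cover_2_center in the frame of stand between 0.082 and 0.088 m and angle between cover_2_center's own z axis and vertical below 0.05 rad and angle between the y axis of cover_2_center and the y axis of stand, either way round below 0.08 rad))), for 0.2 s.
At the end, for the whole second after the job is handed in: Cartridge within 4 mm of its seat sideways and 3 mm in height, in line within 0.08 rad, clips below 0.06 rad; fitting cover within 5 mm of centre, 3 mm of the shoulders, level (0.05 rad), in line (0.08 rad); other cover flat on the bench; all at rest and released (all of step 1 and ((horizontal distance between cover_1_center and cover_seat below 0.005 m and z of cover_1_center in the frame of stand between 0.082 and 0.088 m and angle between cover_1_center's own z axis and vertical below 0.05 rad and angle between the y axis of cover_1_center and the y axis of stand, either way round below 0.08 rad and height (world z) of cover_2_center below 0.023 m and angle between cover_2_center's own z axis and vertical below 0.08 rad) or (horizontal distance between cover_2_center and cover_seat below 0.005 m and z of cover_2_center in the frame of stand between 0.082 and 0.088 m and angle between cover_2_center's own z axis and vertical below 0.05 rad and angle between the y axis of cover_2_center and the y axis of stand, either way round below 0.08 rad and height (world z) of cover_1_center below 0.023 m and angle between cover_1_center's own z axis and vertical below 0.08 rad)) and linear speed of each of cartridge, cover_2, cover_1 below 0.02 m/s); the robot touches nothing.
It fails at once if the amber dropper bottle is pushed more than 30 mm or tipped over (distance of amber_dropper from where it was at the start of the episode above 0.03 m or angle between amber_dropper's own z axis and vertical above 0.5 rad).
It fails at once if the glass beaker is pushed more than 30 mm or tipped over (distance of glass_beaker from where it was at the start of the episode above 0.03 m or angle between glass_beaker's own z axis and vertical above 0.5 rad).
It fails at once if the black-capped atomiser is pushed more than 30 mm or tipped over (distance of small_atomiser from where it was at the start of the episode above 0.03 m or angle between small_atomiser's own z axis and vertical above 0.5 rad).
It also fails if it takes over 72 s, if anything falls off the work surface, if the arm or the gripper's body presses on something with over 40 N, if the wrist force passes 120 N, or if a joint passes its speed limit or range.

ROBOT

A 6-joint arm with a two-finger parallel gripper is mounted at the origin on a cart in front of the work surface, level with it; the furniture and walls round the work are solid. World frame = base frame: x ahead of the robot, y to its left, z up, the work surface at z = 0. Lengths are in mm, angles in degrees, forces in N, time in s.
With the tool pointing down it reaches from about 300 to 850 mm from the base axis. Payload 4.2 kg.
Tool frame: the origin (TCP) lies at the very end of the fingers, on their centre line; the grasp point (between the pads) lies 19 mm behind it; z points along the fingers, y is the line along which they close (so a half turn about z gives the same grasp; the last joint's range is limited). The gripper opens to 91 mm and grips with 3 to 60 N. Pads are 32 mm wide; open, the fingers measure 118 mm over their backs; the gripper's body (76 mm by 178 mm) begins 60 mm behind the grasp point.
Start: joints at [-73.453, 18.312, 89.639, -0, 72.044, -1.146], TCP at [174.755, -547.817, 213.976] pointing down, gripper open.
Joint ranges: [-177.97, 177.97], [-48.28, 115.42], [12.27, 149.76], [-77.06, 257.06], [2.81, 150.46], [-146.56, 146.56]. Speed limits (degrees/s): [147.25, 147.25, 180, 180, 180, 180].

INTERFACE

Orientations are given as [roll, pitch, yaw] about the fixed x, y, z axes, in that order (R = Rz(yaw) Ry(pitch) Rx(roll)).
In Python, from workcell import env, eyes gives the robot as it stands.
- The arm moves only by the tool send_rows, never from a script. Its argument "targets" is text: rows parted by semicolons, each of 7 numbers parted by spaces: the shift along the tool's x, y, z in m, then the turn, a rotation vector about the tool's x, y, z in degrees, then the opening in per cent of the stroke, from 0 (shut) to 100 (fully open). A call has 1 to 12 rows; each row is the pose to reach, as a shift and turn from the pose commanded when the call began, along the tool's axes at that moment; what a row does not reach only later rows make up. A row lasts 1/12 s, in which the tool goes at most 41.7 mm and 7.16 degrees, less where a joint would pass 70% of its speed; a pose out of reach is approached as far as the arm can. A call with a gripper value outside its range is refused whole. The fingers move at their own pace and stop on an object; "grip_force" is the grip in N (left out, the last holds). Time passes only in rows, so rows that repeat a pose let the fingers close. It gives the time, the measured TCP pose, the force, the opening and the grip force at its end, in the units of the state.
- env.state(): the state, without advancing time (a new reading comes with each control period).
- eyes.grab_frame(name): name is "side" or "top" or "wrist"; returns a dict with "image" (400x640x3 uint8, blue, green, red), "fovy" (degrees; the focal length in pixels is half the picture's height over the tangent of half this angle, whatever the lens; pixels are square), "cx", "cy" (the principal point, pixels), "D" ([k1, k2, p1, p2, k3] as OpenCV has them; the pictures are not rectified), "eye" and "attitude" of the camera in the world. Camera axes: x right, y up, looking along -z (the intrinsics and any distortion apply to the point x, -y, -z); pixel columns grow to the right and rows downward; lengths in mm; the calibration is good to about 2 mm. A picture is of the moment at which its call begins. There is no depth.
- env.job_done(): hands the job in; it is judged then, once.
The state is a dict: "time_s": time; "qpos": joint angles; "qvel": joint speeds; "effort": joint torques, N m; "ee_pos": TCP position; "ee_rot": TCP orientation; "force": force on the tool from outside, world axes, zero at the start; "torque": the same for the moment, N m; "gripper_width": finger opening in mm; "gripper_force": force on a finger pad.
Only numpy, scipy, OpenCV 4.12 (cv2) and the standard library are available. Lean on these libraries where they do the work, as an engineer would, in place of code of your own. Each camera call takes 0.05 s, during which the arm holds its last target. There are 200 camera calls.

## Working session

There is one attempt and no reset: what is moved stays moved. The work goes in short steps, Python scripts to look and compute and a tool call to move; the robot and the scene stay as the last step left them, time stands still between calls to the robot, and variables do not carry over. Pictures are saved under pics/ and viewed, at most 10 in all, crops included, and the job is handed in when it is done.

Besides the shell and the picture viewer there is one more tool, called after ">>>" as name(argument=value, ...) on one line, values as JSON. send_rows: Moves the arm, as the interface text tells. Its arguments: {"type":"object","properties":{"targets":{"type":"string"},"grip_force":{"type":"number"}},"required":["targets"]}

```bash
ls; mkdir -p pics; python3 - <<'E'
from workcell import env, eyes
import cv2
s=env.state();print(s['time_s'],s['ee_pos'],s['ee_rot'],s['gripper_width'])
for n in ("side","top"):
    f=eyes.grab_frame(n);cv2.imwrite(f'pics/{n}0.png',f['image'])
    print(n,{k:v for k,v in f.items() if k!='image'})
E
```

```text
pics
0.0 [ 174.60980879 -547.31899668  213.13270047] [-1.79899965e+02 -1.81189651e-03  1.76929462e+01] 91.25715409392545
side {'fovy': 52.29245300627851, 'cx': 320.0161460002705, 'cy': 192.42267412551394, 'D': array([0.02753108, 0.        , 0.        , 0.        , 0.        ]), 'eye': array([ 542.15104254, -785.62152838,  560.77152823]), 'attitude': array([57.96328544,  0.65118149, -2.92776594])}
top {'fovy': 42.111912969896984, 'cx': 313.6530929991474, 'cy': 199.54379050639474, 'D': array([-0.11963281,  0.        ,  0.        ,  0.        ,  0.        ]), 'eye': array([ 396.07901303,  -21.91690555, 1313.30157676]), 'attitude': array([  6.62242626,   1.02687572, -90.30942155])}
```

View pics/top0.png

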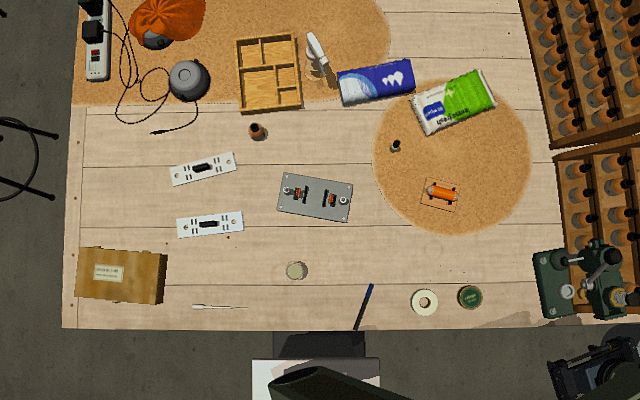

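View pics/side0.png

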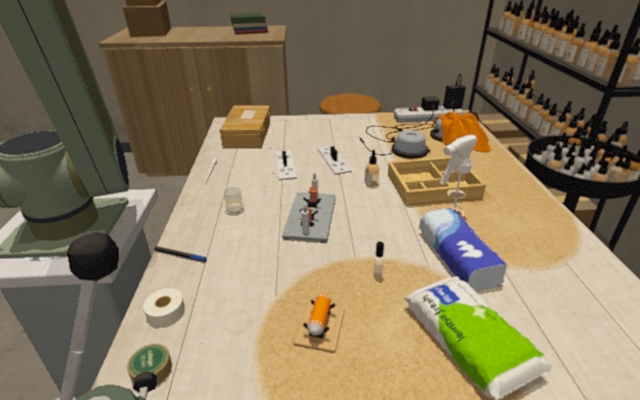

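The top view shows the cartridge at about (441,192), the stand at (315,196), covers at (203,168) and (209,223), dropper at (257,131), beaker at (297,270) and atomiser at (395,146). Next I'll zoom in to locate their edges.

```bash
cat > h.py <<'E'
import numpy as np, cv2
from scipy.spatial.transform import Rotation as R
from workcell import env, eyes
def K(f):
    F=f['image'].shape[0]/2/np.tan(np.radians(f['fovy']/2))
    return np.array([[F,0,f['cx']],[0,F,f['cy']],[0,0,1]])
def cam(f): return R.from_euler('xyz',f['attitude'],degrees=True).as_matrix()
def p2w(f,uv,z):
    uv=np.array(uv,float).reshape(-1,1,2)
    n=cv2.undistortPoints(uv,K(f),np.array(f['D']))[:,0]
    d=np.c_[n[:,0],-n[:,1],-np.ones(len(n))]@cam(f).T
    e=np.array(f['eye']); return e+d*((np.asarray(z)-e[2])/d[:,2])[:,None]
def w2p(f,P):
    c=(np.array(P,float).reshape(-1,3)-f['eye'])@cam(f)
    q=c*[1,-1,-1]
    return cv2.projectPoints(q,np.zeros(3),np.zeros(3),K(f),np.array(f['D']))[0][:,0]
E
python3 - <<'E'
from h import *
f=eyes.grab_frame('top');im=f['image']
cv2.imwrite('pics/topraw.png',im)
c=lambda x,y,w,h:cv2.resize(im[y:y+h,x:x+w],None,fx=4,fy=4,interpolation=cv2.INTER_CUBIC)
a=c(265,160,100,70);b=c(400,160,100,70);d=c(160,140,100,70);e=c(160,190,100,70)
cv2.imwrite('pics/crops.png',np.vstack([np.hstack([a,b]),np.hstack([d,e])]))
o=dict(stand=(315,196,14),cart=(441,192,34),cu=(203,168,6),cl=(209,223,6),drop=(257,131,60),beak=(297,270,50),atom=(395,146,60))
for k,v in o.items(): print(k,p2w(f,v[:2],[v[2]]).round(1))
E
```

```text
stand [[556.   -2.9  14. ]]
cart [[ 561.3 -317.1   34. ]]
cu [[632.  285.5   6. ]]
cl [[490.  267.2   6. ]]
drop [[714.  139.4  60. ]]
beak [[371.7  41.1  50. ]]
atom [[ 672.9 -201.3   60. ]]
```

View pics/crops.png

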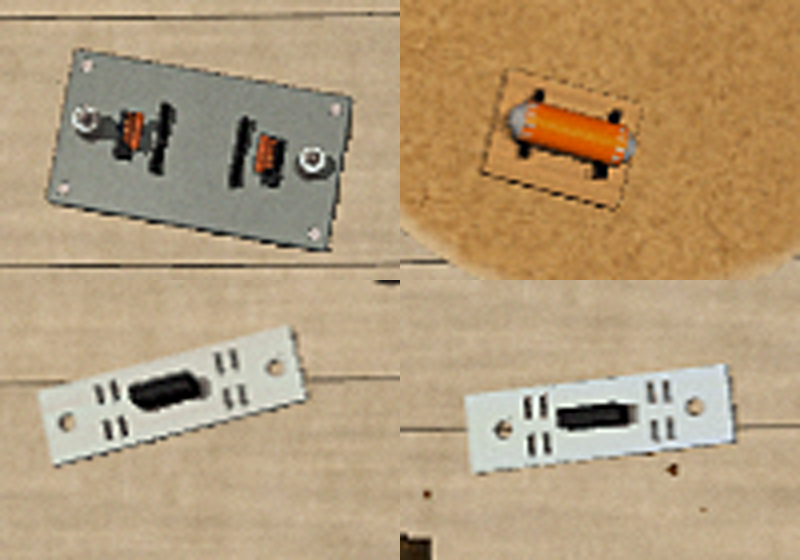

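The crops show the stand corners, both post pins, the cartridge ends, and the cover corners. The upper cover's holes look wider apart (216 against 194 crop px), so I'll compute the spacing.

```bash
python3 - <<'E'
from h import *
f=eyes.grab_frame('top');im=f['image']
def W(pts,ox,oy,z):
    p=(np.array(pts,float)+.5)/4-.5+[ox,oy]; return p2w(f,p,[z]*len(p))[:,:2]
def rect(q,n):
    # TL,TR,BR,BL ; y axis = toward left
    c=q.mean(0); d=((q[0]-q[1])+(q[3]-q[2]))/2; w=((q[0]-q[3])+(q[1]-q[2]))/2
    print(n,c.round(1),'yaw',np.degrees(np.arctan2(-d[0],d[1])).round(2),'L',np.linalg.norm(d).round(1),'W',np.linalg.norm(w).round(1))
rect(W([(76,49),(352,95),(329,250),(48,200)],265,160,14),'stand')
rect(W([(505,68),(643,100),(617,210),(482,175)],400-100,160,8),'rest')
rect(W([(38,395),(292,327),(306,402),(54,466)],160,140-70,6),'cu')
rect(W([(465,397),(727,365),(737,440),(473,473)],160-100,190-70,6),'cl')
def pair(q,n):
    d=q[0]-q[1];print(n,q.mean(0).round(1),'yaw',np.degrees(np.arctan2(-d[0],d[1])).round(2),np.linalg.norm(d).round(1))
pair(W([(85,118),(313,157)],265,160,83),'pins')
pair(W([(67,422),(276,367)],160,70,3),'cuholes')
pair(W([(503,430),(696,406)],60,120,3),'clholes')
# orange
h=cv2.cvtColor(im,cv2.COLOR_BGR2HSV)[150:230,410:480]
m=((h[...,0]>5)&(h[...,0]<14)&(h[...,1]>215)&(h[...,2]>150)).astype(np.uint8)
n,l,s,_=cv2.connectedComponentsWithStats(m);k=1+np.argmax(s[1:,4]);print(s[k])
ys,xs=np.nonzero(l==k);r=cv2.minAreaRect(np.c_[xs,ys].astype(np.float32));b=cv2.boxPoints(r)+[410,150]
print(r);q=p2w(f,b,[36]*4)[:,:2];print(q.round(1),q.mean(0).round(1))
# ends of the whole cartridge
pair(W([(509-100,118),(637-100,150)],400,160,34),'cart')
E
```

```text
stand [554.4  -2.5] yaw -10.28 L 178.3 W 98.4
rest [ 559.2 -320.7] yaw -14.24 L 89.6 W 71.7
cu [629.4 286.4] yaw 14.07 L 169.7 W 49.1
cl [486.6 265.6] yaw 6.73 L 170.4 W 48.6
pins [552.4  -2.3] yaw -10.22 138.2
cuholes [631.9 287.7] yaw 14.19 140.6
clholes [487.3 266.7] yaw 6.78 125.3
[21 42 25  8 71]
((32.79245376586914, 45.72641372680664), (24.724897384643555, 3.159292459487915), 15.945395469665527)
[[ 556.6 -290.1]
 [ 564.2 -292.5]
 [ 546.7 -351.7]
 [ 539.2 -349.2]] [ 551.7 -320.9]
cart [ 557.1 -513.4] yaw -14.22 84.7
```

Measured sizes agree with the given ones: stand 178×98, covers 170×49, pins 138 apart. The upper cover's holes are 140.6 apart against 125.3 for the lower, so the upper should fit. I'll hover over the cartridge and look from close up.

```bash
cat >> h.py <<'E'
def rel(c,cyaw,t,tyaw):
    """shift in tool axes (m) + turn about tool z (deg), tool pointing down"""
    M=R.from_euler('xyz',[180,0,cyaw],degrees=True).as_matrix()
    return (M.T@(np.array(t,float)-c)/1000).round(4), round(cyaw-tyaw,2)
E
python3 -c "
from h import *
print(rel([174.755,-547.817,213.976],17.69,[559,-320.5,200],75.8))"
```

```text
(array([ 0.4351, -0.0998,  0.014 ]), -58.11)
```

>>> send_rows(targets="0.0363 -0.0083 0.0012 0 0 -4.84 100; 0.0726 -0.0166 0.0023 0 0 -9.7 100; 0.1089 -0.0249 0.0035 0 0 -14.5 100; 0.1452 -0.0332 0.0047 0 0 -19.4 100; 0.1815 -0.0415 0.0058 0 0 -24.2 100; 0.2178 -0.0498 0.007 0 0 -29.1 100; 0.2541 -0.0581 0.0082 0 0 -33.9 100; 0.2904 -0.0664 0.0093 0 0 -38.7 100; 0.3267 -0.0747 0.0105 0 0 -43.6 100; 0.363 -0.083 0.0117 0 0 -48.4 100; 0.3993 -0.0913 0.0128 0 0 -53.3 100; 0.4352 -0.0997 0.014 0 0 -58.1 100")

```text
time_s: 1.2
ee_pos: [560.4, -319.3, 199.7]
ee_rot: [-180.0, 0.0, 76.0]
force: [0.5, -0.1, 0.5]
gripper_width: 91.3
gripper_force: 0.0
```

>>> send_rows(targets="0 0 0 0 0 0 100; 0 0 0 0 0 0 100; 0 0 0 0 0 0 100")

```text
time_s: 1.45
ee_pos: [558.5, -320.6, 199.5]
ee_rot: [-179.9, 0.0, 75.8]
force: [0.7, -0.7, 0.1]
gripper_width: 91.1
gripper_force: 0.0
```

```bash
python3 - <<'E'
from h import *
s=env.state();print(s['time_s'],s['ee_pos'],s['ee_rot'],s['qpos'].round(1) if hasattr(s['qpos'],'round') else s['qpos'])
f=eyes.grab_frame('wrist');cv2.imwrite('pics/w1.png',f['image']);print({k:v for k,v in f.items() if k!='image'})
print(w2p(f,[[559,-320.5,34]]))
E
```

```text
1.45 [ 558.54953995 -320.55239521  199.50813244] [-1.79922739e+02  1.79043788e-02  7.57860675e+01] [-30.9  25.1  81.2  -0.   73.8 -16.6]
{'fovy': 59.78661559803683, 'cx': 318.97254612695576, 'cy': 202.12150409437896, 'D': array([-0.07693025,  0.        ,  0.        ,  0.        ,  0.        ]), 'eye': array([ 575.61974693, -255.2327838 ,  370.14170267]), 'attitude': array([-14.0675561 ,   0.07614848, -14.29252603])}
[[319.43382619 185.48840116]]
```

View pics/w1.png

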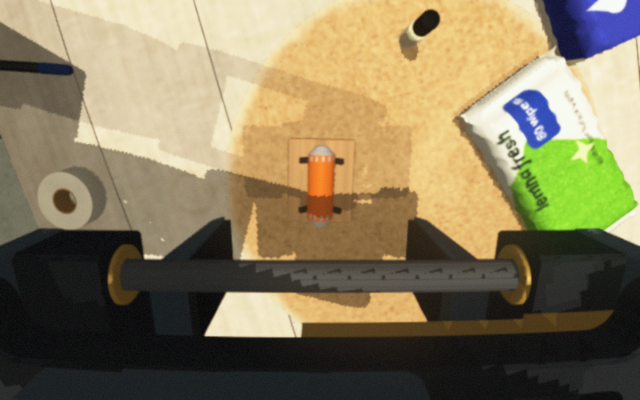

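The wrist view shows the cartridge centre at (320.5,186), with ends at (321,146) and (320,226). The predicted position was (319.4,185.5), within 1 mm, so I'll go down and grasp it.

>>> send_rows(targets="0 0 0.03 0 0 0 100; 0 0 0.06 0 0 0 100; 0 0 0.09 0 0 0 100; 0 0 0.115 0 0 0 100; 0 0 0.135 0 0 0 100; 0 0 0.155 0 0 0 100; 0 0 0.17 0 0 0 100; 0 0 0.18 0 0 0 100; 0 0 0.185 0 0 0 100; 0 0 0.185 0 0 0 100; 0 0 0.185 0 0 0 60; 0 0 0.185 0 0 0 40")

```text
time_s: 2.5
ee_pos: [559.7, -321.3, 16.2]
ee_rot: [179.9, 0.0, 75.8]
force: [-0.7, -0.1, 0.5]
gripper_width: 80.8
gripper_force: 0.0
```

>>> send_rows(targets="0 0 0 0 0 0 15; 0 0 0 0 0 0 15; 0 0 0 0 0 0 15; 0 0 0 0 0 0 15; 0 0 0 0 0 0 15; 0 0 0 0 0 0 15; 0 0 0 0 0 0 15; 0 0 0 0 0 0 15", grip_force=40)

```text
time_s: 3.17
ee_pos: [559.1, -320.6, 14.9]
ee_rot: [-180.0, 0.0, 75.8]
force: [0.3, -0.2, 0.3]
gripper_width: 27.3
gripper_force: 1.1
```

>>> send_rows(targets="0 0 0 0 0 0 15; 0 0 -0.005 0 0 0 15; 0 0 -0.02 0 0 0 15; 0 0 -0.045 0 0 0 15; 0 0 -0.075 0 0 0 15; 0 0 -0.105 0 0 0 15; 0 0 -0.135 0 0 0 15; 0 0 -0.155 0 0 0 15; 0 0 -0.165 0 0 0 15")

```text
time_s: 3.92
ee_pos: [560.0, -321.1, 183.7]
ee_rot: [179.7, 0.1, 75.8]
force: [0.2, -0.3, -0.6]
gripper_width: 25.4
gripper_force: 39.7
```

```bash
python3 -c "
from h import *
print(rel([559,-320.5,180],75.8,[537,-95,180],79.8),env.state()['ee_pos'],env.state()['gripper_width'],env.state()['gripper_force'])"
```

```text
(array([ 0.2132, -0.0766, -0.    ]), -4.0) [ 560.01331131 -321.14980084  183.65514953] 25.39412579286973 39.7492915391922
```

>>> send_rows(targets="0.01 -0.004 0 0 0 0 15; 0.035 -0.0125 0 0 0 -0.5 15; 0.065 -0.0235 0 0 0 -1.2 15; 0.098 -0.035 0 0 0 -1.8 15; 0.13 -0.0467 0 0 0 -2.4 15; 0.16 -0.0575 0 0 0 -3 15; 0.185 -0.0665 0 0 0 -3.5 15; 0.205 -0.0736 0 0 0 -3.8 15; 0.2132 -0.0766 0 0 0 -4 15; 0.2132 -0.0766 0 0 0 -4 15; 0.2132 -0.0766 0 0 0 -4 15")

```text
time_s: 4.83
ee_pos: [536.6, -95.1, 179.0]
ee_rot: [-179.9, 0.0, 79.8]
force: [-0.4, -0.2, -0.6]
gripper_width: 25.6
gripper_force: 39.7
```

```bash
python3 - <<'E'
from h import *
s=env.state();print(s['time_s'],s['ee_pos'],s['ee_rot'],s['gripper_width'])
f=eyes.grab_frame('wrist');cv2.imwrite('pics/w2.png',f['image']);import pickle;pickle.dump(f,open('w2.pkl','wb'))
c,a=np.array([554,-2.4]),np.radians(-10.25);ex=np.array([np.cos(a),np.sin(a)]);ey=np.array([-ex[1],ex[0]])
P=[[*(c+x*ex+y*ey),z] for x,y,z in [(50,90,14),(-50,90,14),(-50,-90,14),(50,-90,14),(0,70,83),(0,-70,83)]]
print(w2p(f,P).round(1).tolist())
E
```

```text
4.8333 [536.60971716 -95.09091664 179.01390091] [-1.79908268e+02  4.25257105e-02  7.98479572e+01] 25.58193878859562
[[376.4, -18.1], [263.4, -18.1], [268.8, 181.3], [370.7, 181.4], [319.9, -24.6], [319.8, 172.4]]
```

View pics/w2.png

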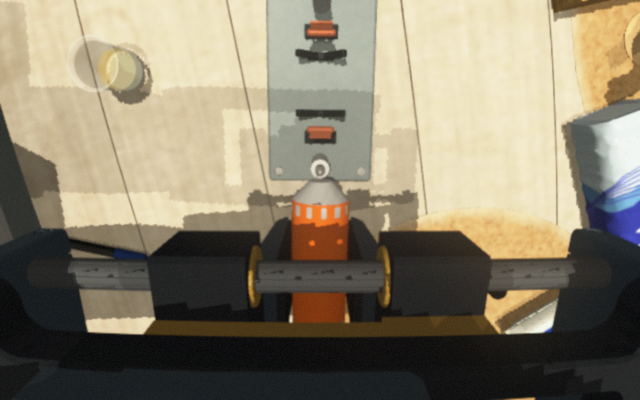

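The stand's near edge is at row 180 (267.5 to 372, predicted 268.8 to 370.7), so it lines up. The held cartridge's tip is at (320,178). I'll check the cartridge's offset along its axis in the grip, and the stand's offset along y.

```bash
python3 - <<'E'
from h import *;import pickle
f=pickle.load(open('w2.pkl','rb'));im=f['image']
a=np.radians(-10.2);ex=np.array([np.cos(a),np.sin(a)]);ey=np.array([-ex[1],ex[0]])
t=np.array([536.6,-95.1])
for uv,z in [((320,178),198),((320,178),203)]:
    d=p2w(f,uv,[z])[0,:2]-t;print('tip',z,d@ex,d@ey)
c=np.array([554,-2.4])
for n,uv,z in [('edge',(320,180.5),14),('R',(372,180),14),('L',(267.5,180),14),('topL',(268.5,1),14),('topR',(376,1),14),('clip',(320.5,135),55),('clip2',(321.5,31),55)]:
    d=p2w(f,uv,[z])[0,:2]-c;print(n,(d@ex).round(1),(d@ey).round(1))
cv2.imwrite('pics/w2c.png',cv2.resize(im[0:240,240:400],None,fx=3.3,fy=2.5,interpolation=cv2.INTER_CUBIC))
print(w2p(f,[[*(c-70*ey),z] for z in (66,83)]),w2p(f,[[*(t+40*ey),z] for z in (198,203)]))
E
```

```text
tip 198 0.6763098208214954 40.49051993849306
tip 203 0.6701276689593886 41.38349254452074
edge 0.2 -89.2
R 51.2 -88.6
L -51.3 -88.6
topL -45.7 73.8
topR 50.1 73.8
clip 0.6 -42.9
clip2 1.3 38.8
[[319.84248238 169.11887481]
 [319.85951895 172.44069064]] [[318.47017957 179.09440285]
 [318.4344447  181.18678635]]
```

View pics/w2c.png

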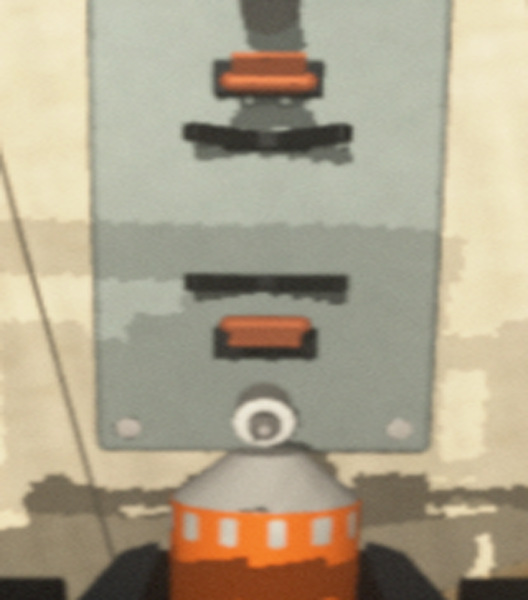

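Offsets of the stand and the held cartridge nearly cancel, each under 1 mm. I'll move over the seat.

```bash
python3 -c "
from h import *
print(rel([536.8,-95,180],79.8,[554,-2.4,180],79.6))"
```

```text
(array([0.0942, 0.0005, 0.    ]), 0.2)
```

>>> send_rows(targets="0.006 0 0 0 0 0 15; 0.02 0 0 0 0 0.1 15; 0.04 0 0 0 0 0.1 15; 0.06 0.0003 0 0 0 0.2 15; 0.078 0.0004 0 0 0 0.2 15; 0.09 0.0005 0 0 0 0.2 15; 0.0942 0.0005 0 0 0 0.2 15; 0.0942 0.0005 0 0 0 0.2 15; 0.0942 0.0005 0 0 0 0.2 15; 0.0942 0.0005 0 0 0 0.2 15")

```text
time_s: 5.72
ee_pos: [554.2, -3.4, 179.9]
ee_rot: [-180.0, 0.0, 79.5]
force: [-0.4, -0.1, -0.6]
gripper_width: 25.4
gripper_force: 39.7
```

>>> send_rows(targets="0 0 0.01 0 0 0 15; 0 0 0.03 0 0 0 15; 0 0 0.055 0 0 0 15; 0 0 0.08 0 0 0 15; 0 0 0.1 0 0 0 15; 0 0 0.115 0 0 0 15; 0 0 0.125 0 0 0 15; 0 0 0.13 0 0 0 15; 0 0 0.13 0 0 0 15; 0 0 0.13 0 0 0 15")

```text
time_s: 6.55
ee_pos: [554.8, -2.7, 50.3]
ee_rot: [179.9, -0.0, 79.6]
force: [-0.1, 0.4, -1.7]
gripper_width: 25.3
gripper_force: 39.7
```

```bash
python3 - <<'E'
from h import *
P=[]
for i in range(4): 
    g=eyes.grab_frame('wrist');s=env.state();P.append(np.r_[s['ee_pos'],s['force']])
print(np.mean(P,0).round(2),s['ee_rot'])
f=eyes.grab_frame('side');im=f['image'];cv2.imwrite('pics/s1.png',np.hstack([cv2.resize(im[150:250,265:365],None,fx=4,fy=4,interpolation=cv2.INTER_CUBIC),cv2.resize(g['image'],None,fx=.625,fy=1)]))
E
```

```text
[ 5.5512e+02 -2.5900e+00  5.0900e+01 -3.0000e-01 -5.0000e-02 -1.3000e+00] [ 1.79879312e+02 -1.34144288e-02  7.95936000e+01]
```

View pics/s1.png

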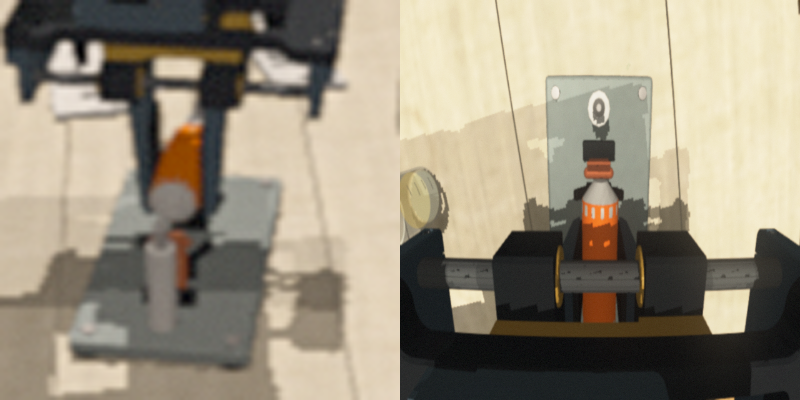

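In the wrist view the far pin, clip nose and cartridge axis are collinear (about column 599 of the composite), so I'll press in.

>>> send_rows(targets="0 0 0.004 0 0 0 15; 0 0 0.008 0 0 0 15; 0 0 0.012 0 0 0 15; 0 0 0.016 0 0 0 15; 0 0 0.02 0 0 0 15; 0 0 0.023 0 0 0 15; 0 0 0.026 0 0 0 15; 0 0 0.0285 0 0 0 15; 0 0 0.0295 0 0 0 15; 0 0 0.0295 0 0 0 15; 0 0 0.0295 0 0 0 15", grip_force=55)

```text
time_s: 7.72
ee_pos: [554.3, -2.6, 20.7]
ee_rot: [-180.0, 0.0, 79.6]
force: [-0.1, 0.2, 6.2]
gripper_width: 25.2
gripper_force: 54.8
```

>>> send_rows(targets="0 0 0.001 0 0 0 15; 0 0 0.0015 0 0 0 15; 0 0 0.0015 0 0 0 15; 0 0 0.0015 0 0 0 15")

```text
time_s: 8.05
ee_pos: [554.3, -2.5, 20.6]
ee_rot: [180.0, 0.0, 79.6]
force: [-4.0, 0.7, 16.0]
gripper_width: 25.0
gripper_force: 54.8
```

>>> send_rows(targets="0 0 -0.001 0 0 0 30; 0 0 -0.001 0 0 0 60; 0 0 -0.001 0 0 0 60; 0 0 -0.001 0 0 0 60; 0 0 -0.001 0 0 0 60; 0 0 -0.001 0 0 0 60; 0 0 -0.03 0 0 0 60; 0 0 -0.06 0 0 0 60; 0 0 -0.1 0 0 0 60; 0 0 -0.14 0 0 0 60; 0 0 -0.17 0 0 0 60; 0 0 -0.18 0 0 0 60")

```text
time_s: 9.05
ee_pos: [556.8, -2.6, 204.2]
ee_rot: [179.5, -0.1, 79.6]
force: [0.9, 0.0, 0.5]
gripper_width: 55.2
gripper_force: 0.0
```

```bash
python3 - <<'E'
from h import *
f=eyes.grab_frame('wrist');s=env.state();print(s['ee_pos'])
g=eyes.grab_frame('side')
cv2.imwrite('pics/w3.png',np.hstack([cv2.resize(f['image'][60:260,240:400],None,fx=2.5,fy=2.5),cv2.resize(g['image'][165:245,280:340],None,fx=6.25,fy=6.25,interpolation=cv2.INTER_CUBIC)]))
print(rel([554,-2.4,199],79.6,[631,287,199],104.1))
E
```

```text
[556.79018955  -2.55196767 203.85718207]
(array([0.2985, 0.0235, 0.    ]), -24.5)
```

View pics/w3.png

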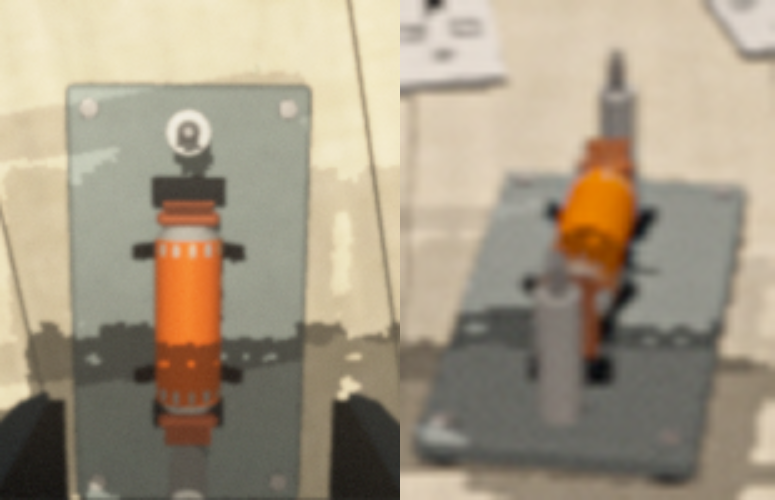

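The cartridge is home: both saddles hold it and the clips are upright over both ends. Next is the wide-hole cover.

>>> send_rows(targets="0.012 0.001 0 0 0 -1 90; 0.036 0.003 0 0 0 -3 90; 0.068 0.0055 0 0 0 -5.5 90; 0.1 0.008 0 0 0 -8.2 90; 0.135 0.0107 0 0 0 -11 90; 0.17 0.0134 0 0 0 -14 90; 0.205 0.0161 0 0 0 -16.8 90; 0.238 0.0187 0 0 0 -19.5 90; 0.266 0.021 0 0 0 -21.8 90; 0.288 0.0227 0 0 0 -23.6 90; 0.2985 0.0235 0 0 0 -24.5 90; 0.2985 0.0235 0 0 0 -24.5 90")

```text
time_s: 10.15
ee_pos: [630.4, 289.3, 195.4]
ee_rot: [-179.7, 0.0, 104.3]
force: [0.1, -0.9, -0.5]
gripper_width: 82.1
gripper_force: 0.0
```

>>> send_rows(targets="0 0 0 0 0 0 90; 0 0 0 0 0 0 90; 0 0 0 0 0 0 90")

```text
time_s: 10.4
ee_pos: [631.1, 285.4, 198.8]
ee_rot: [-180.0, 0.0, 104.0]
force: [0.7, 0.2, -0.7]
gripper_width: 81.8
gripper_force: 0.0
```

```bash
python3 - <<'E'
from h import *;import pickle
s=env.state();print(s['time_s'],s['ee_pos'],s['ee_rot'])
f=eyes.grab_frame('wrist');pickle.dump(f,open('w4.pkl','wb'));im=f['image']
cv2.imwrite('pics/w4.png',cv2.resize(im[40:260,220:420],None,fx=2.7,fy=2.7,interpolation=cv2.INTER_CUBIC))
c=np.array([631,287]);a=np.radians(14.1);ex=np.array([np.cos(a),np.sin(a)]);ey=np.array([-ex[1],ex[0]])
print(w2p(f,[[*(c+x*ex+y*ey),z] for x,y,z in [(0,70,3),(0,-70,3),(25,85,6),(-25,85,6),(-25,-85,6),(25,-85,6),(0,20,38),(0,-20,38)]]).round(1).tolist())
E
```

```text
10.4 [631.08959467 285.37545822 198.78981032] [-1.79950862e+02  3.54837989e-02  1.04000904e+02]
[[319.4, 111.2], [319.8, 240.3], [344.2, 95.9], [294.5, 96.1], [297.5, 253.9], [342.1, 253.8], [319.5, 164.4], [319.7, 204.9]]
```

View pics/w4.png

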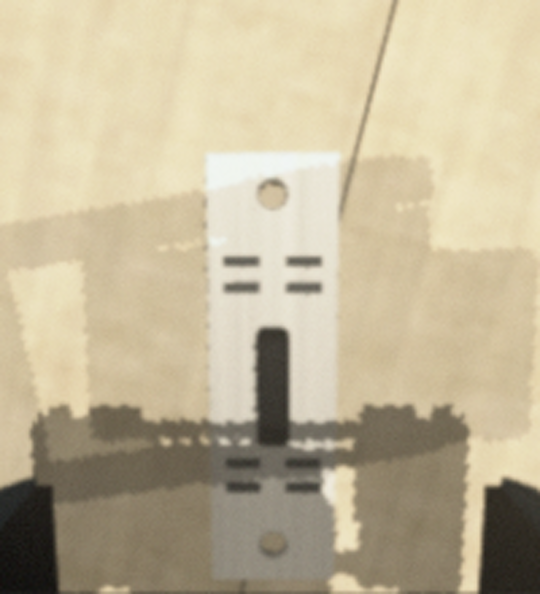

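The wrist view shows the holes at full-frame (320.6,111.7) and (320.9,241.3), about 1 mm from the prediction. Descend with a +1 mm tool y correction and grip the fin.

>>> send_rows(targets="0 0 0.01 0 0 0 70; 0 0.001 0.035 0 0 0 50; 0 0.001 0.065 0 0 0 50; 0 0.001 0.095 0 0 0 50; 0 0.001 0.125 0 0 0 50; 0 0.001 0.15 0 0 0 50; 0 0.001 0.17 0 0 0 50; 0 0.001 0.182 0 0 0 50; 0 0.001 0.188 0 0 0 50; 0 0.001 0.19 0 0 0 50; 0 0.001 0.19 0 0 0 50; 0 0.001 0.19 0 0 0 50")

```text
time_s: 11.45
ee_pos: [633.3, 287.4, 10.4]
ee_rot: [179.9, -0.0, 104.1]
force: [0.0, -0.6, 0.2]
gripper_width: 45.2
gripper_force: 0.0
```

>>> send_rows(targets="0 0 0 0 0 0 30; 0 0 0 0 0 0 22; 0 0 0 0 0 0 5; 0 0 0 0 0 0 5; 0 0 0 0 0 0 5; 0 0 0 0 0 0 5; 0 0 0 0 0 0 5; 0 0 0 0 0 0 5; 0 0 0 0 0 0 5; 0 0 0 0 0 0 5", grip_force=40)

```text
time_s: 12.28
ee_pos: [632.4, 287.1, 9.1]
ee_rot: [180.0, 0.0, 104.1]
force: [0.1, -0.0, 2.2]
gripper_width: 12.2
gripper_force: 40.0
```

>>> send_rows(targets="0 0 0 0 0 0 5; 0 0 -0.01 0 0 0 5; 0 0 -0.03 0 0 0 5; 0 0 -0.06 0 0 0 5; 0 0 -0.09 0 0 0 5; 0 0 -0.12 0 0 0 5; 0 0 -0.15 0 0 0 5; 0 0 -0.165 0 0 0 5; 0 0 -0.171 0 0 0 5; 0 0 -0.171 0 0 0 5")

```text
time_s: 13.12
ee_pos: [632.9, 287.3, 181.8]
ee_rot: [179.8, -0.0, 104.1]
force: [-0.4, 0.1, -0.7]
gripper_width: 11.9
gripper_force: 40.0
```

```bash
python3 -c "
from h import *
print(rel([632,287.2,180],104.1,[540,-80,180],79.6))
print(env.state()['ee_pos'])"
```

```text
(array([-0.3337, -0.1787, -0.    ]), 24.5)
[632.90182425 287.32864644 181.77442776]
```

```bash
python3 - <<'E'
from h import *;import pickle
f=pickle.load(open('w2.pkl','rb'))
a=np.radians(-10.2);ex=np.array([np.cos(a),np.sin(a)]);ey=np.array([-ex[1],ex[0]]);t=np.array([536.6,-95.1])
print(w2p(f,[[*(t+y*ey),171] for y in (70,85,-70)]).round(0).tolist())
for z in (83,105,120): print(w2p(f,[[*(t+y*ey),z] for y in (70,100,110,120,130)])[:,1].round(0))
c=np.array([554,-2.4]);t=c-45*ey;print(t,rel([632.4,287.2,180],104.1,[*t,180],79.6))
E
```

```text
[[319.0, 110.0], [319.0, 79.0], [319.0, 351.0]]
[112.  70.  56.  41.  26.]
[112.  66.  50.  34.  18.]
[111.  62.  46.  29.  12.]
[546.03118669 -46.68880236] (array([-0.3028, -0.1651, -0.    ]), 24.5)
```

>>> send_rows(targets="-0.012 -0.0065 0 0 0 1 5; -0.037 -0.02 0 0 0 3 5; -0.067 -0.0365 0 0 0 5.4 5; -0.1 -0.0545 0 0 0 8.1 5; -0.133 -0.0725 0 0 0 10.8 5; -0.166 -0.0905 0 0 0 13.4 5; -0.199 -0.1085 0 0 0 16.1 5; -0.23 -0.1254 0 0 0 18.6 5; -0.26 -0.1418 0 0 0 21 5; -0.285 -0.1554 0 0 0 23 5; -0.299 -0.163 0 0 0 24.2 5; -0.3028 -0.1651 0 0 0 24.5 5")

```text
time_s: 14.12
ee_pos: [543.1, -49.8, 178.0]
ee_rot: [-179.7, 0.1, 79.3]
force: [-0.6, 0.1, -1.5]
gripper_width: 12.0
gripper_force: 40.0
```

>>> send_rows(targets="0 0 0 0 0 0 5; 0 0 0.015 0 0 0 5; 0 0 0.035 0 0 0 5; 0 0 0.05 0 0 0 5; 0 0 0.058 0 0 0 5; 0 0 0.06 0 0 0 5; 0 0 0.06 0 0 0 5; 0 0 0.06 0 0 0 5; 0 0 0.06 0 0 0 5; 0 0 0.06 0 0 0 5")

```text
time_s: 14.95
ee_pos: [546.6, -46.7, 120.8]
ee_rot: [179.9, -0.0, 79.6]
force: [0.3, 0.5, -0.3]
gripper_width: 12.0
gripper_force: 40.0
```

```bash
python3 - <<'E'
from h import *;import pickle
P=[]
for i in range(5):
    f=eyes.grab_frame('wrist');s=env.state();P.append(np.r_[s['ee_pos'],s['ee_rot'][2]])
print(s['time_s'],np.mean(P,0).round(2),s['ee_rot'],s['gripper_width'])
pickle.dump(f,open('w5.pkl','wb'));im=f['image']
cv2.imwrite('pics/w5.png',cv2.resize(im[0:200,240:400],None,fx=3,fy=3,interpolation=cv2.INTER_CUBIC))
E
```

```text
15.2 [546.22 -46.82 120.48  79.59] [1.79961826e+02 2.41034140e-03 7.95872004e+01] 11.748370874816278
```

View pics/w5.png

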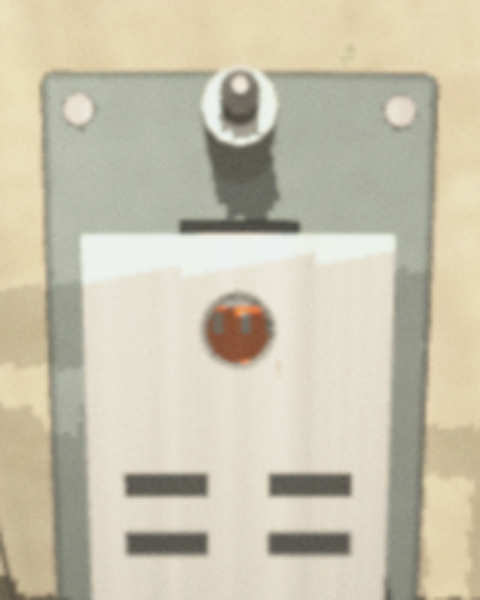

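In the composite, the far pin tip is at (240,86), its shoulder ring at (239,106), and the cover's far hole at (238.5,327). From these I'll compute how far the hole has to go to the pin.

```bash
python3 - <<'E'
from h import *;import pickle
f=pickle.load(open('w5.pkl','rb'))
a=np.radians(79.6-90);ex=np.array([np.cos(a),np.sin(a)]);ey=np.array([-ex[1],ex[0]]);t=np.array([546.2,-46.8])
U=lambda p:((np.array(p,float)+.5)/3-.5)+[240,0]
for n,p,z in [('pintip',(240,86),83),('ring',(239,106),66),('hole',(238.5,327),117.5),('edgeL',(80,235),117.5),('edgeR',(396,235),117.5),('botL',(92,590),117.5),('botR',(388,590),117.5),('sTL',(43,76),14),('sTR',(437,76),14),('sBL',(60,570),14),('sBR',(424,570),14)]:
    d=p2w(f,U(p),[z])[0,:2]-t;print(n,(d@ex).round(2),(d@ey).round(2))
E
```

```text
pintip 0.65 115.27
ring 0.49 115.34
hole 0.26 70.64
edgeL -24.92 85.07
edgeR 25.33 85.0
botL -24.84 27.09
botR 25.75 27.0
sTL -47.97 133.93
sTR 49.71 133.81
sBL -48.2 8.64
sBR 50.74 8.47
```

>>> send_rows(targets="0.006 0 0 0 0 0 5; 0.018 0.0002 0 0 0 0 5; 0.032 0.0004 0 0 0 0 5; 0.042 0.0004 0 0 0 0 5; 0.0447 0.0004 0 0 0 0 5; 0.0447 0.0004 0.003 0 0 0 5; 0.0447 0.0004 0.01 0 0 0 5; 0.0447 0.0004 0.018 0 0 0 5; 0.0447 0.0004 0.023 0 0 0 5; 0.0447 0.0004 0.025 0 0 0 5; 0.0447 0.0004 0.025 0 0 0 5; 0.0447 0.0004 0.025 0 0 0 5")

```text
time_s: 16.2
ee_pos: [554.4, -3.2, 94.7]
ee_rot: [-180.0, 0.0, 79.6]
force: [0.6, 0.7, -1.1]
gripper_width: 11.9
gripper_force: 40.0
```

>>> send_rows(targets="0 0 0.002 0 0 0 5; 0 0 0.004 0 0 0 5; 0 0 0.006 0 0 0 5; 0 0 0.008 0 0 0 5; 0 0 0.009 0 0 0 5; 0 0 0.009 0 0 0 5; 0 0 0.009 0 0 0 5")

```text
time_s: 16.78
ee_pos: [554.4, -2.9, 85.9]
ee_rot: [-180.0, 0.0, 79.6]
force: [-0.8, -0.3, -2.3]
gripper_width: 11.9
gripper_force: 40.0
```

There's no contact force 6 mm below the pin tips, so the pins are in the holes. I'll lower it to the shoulders.

>>> send_rows(targets="0 0 0.002 0 0 0 5; 0 0 0.004 0 0 0 5; 0 0 0.006 0 0 0 5; 0 0 0.008 0 0 0 5; 0 0 0.0095 0 0 0 5; 0 0 0.0105 0 0 0 5; 0 0 0.011 0 0 0 5; 0 0 0.011 0 0 0 5; 0 0 0.011 0 0 0 5")

```text
time_s: 17.53
ee_pos: [554.4, -2.9, 75.1]
ee_rot: [180.0, 0.0, 79.6]
force: [-0.7, 0.4, -0.2]
gripper_width: 11.4
gripper_force: 40.0
```

>>> send_rows(targets="0 0 0.0005 0 0 0 5; 0 0 0.001 0 0 0 5; 0 0 0.001 0 0 0 5; 0 0 0.001 0 0 0 5")

```text
time_s: 17.87
ee_pos: [554.3, -2.9, 75.0]
ee_rot: [180.0, 0.0, 79.6]
force: [-2.7, -0.5, 7.4]
gripper_width: 11.6
gripper_force: 40.0
```

>>> send_rows(targets="0 0 0 0 0 0 15; 0 0 0 0 0 0 30; 0 0 0 0 0 0 40; 0 0 0 0 0 0 50; 0 0 0 0 0 0 50; 0 0 0 0 0 0 50; 0 0 -0.01 0 0 0 50; 0 0 -0.035 0 0 0 50; 0 0 -0.065 0 0 0 50; 0 0 -0.1 0 0 0 50; 0 0 -0.12 0 0 0 50; 0 0 -0.12 0 0 0 50")

```text
time_s: 18.87
ee_pos: [557.5, -2.9, 200.0]
ee_rot: [179.4, -0.1, 79.6]
force: [0.5, 0.4, 0.1]
gripper_width: 45.1
gripper_force: 0.0
```

>>> send_rows(targets="0 0 0 0 0 0 50; 0 0 0 0 0 0 50; 0 0 0 0 0 0 50")

```text
time_s: 19.12
ee_pos: [553.4, -2.9, 192.5]
ee_rot: [-179.8, 0.0, 79.6]
force: [0.0, -0.5, 1.1]
gripper_width: 45.6
gripper_force: 0.0
```

```bash
python3 - <<'E'
from h import *
f=eyes.grab_frame('wrist');g=eyes.grab_frame('side');im=f['image'];s=env.state();print(s['time_s'],s['ee_pos'],s['force'])
# white cover outline, compare measured size at z=72
m=cv2.inRange(cv2.cvtColor(im,cv2.COLOR_BGR2HSV),(0,0,130),(180,45,255));m[260:]=0
n,l,st,ce=cv2.connectedComponentsWithStats(m);k=l[150,335] if l[150,335] else 1+np.argmax(st[1:,4])
a=np.radians(-10.4);ex=np.array([np.cos(a),np.sin(a)]);ey=np.array([-ex[1],ex[0]])
c=np.array([554,-2.4])
print(st[k],w2p(f,[[*(c+x*ex+y*ey),72] for x,y in [(25,85),(-25,85),(0,70)]]).round(1).tolist())
cv2.imwrite('pics/fin.png',np.hstack([cv2.resize(im[60:260,240:400],None,fx=2.5,fy=2.5),cv2.resize(g['image'][145:245,270:350],None,fx=5,fy=5,interpolation=cv2.INTER_CUBIC)]))
E
```

```text
19.2167 [553.60498602  -2.86970211 192.51793486] [ 0.35134653  0.17496046 -1.08437293]
[ 270   91  102  111 9763] [[350.8, 92.5], [288.8, 92.6], [319.8, 111.5]]
```

Pressing 1 mm past the seat gave 7 N at exactly shoulder height. I'll check the seat numerically, since I've used up my picture views.

```bash
python3 - <<'E'
from h import *
f=eyes.grab_frame('wrist');g=cv2.GaussianBlur(cv2.cvtColor(f['image'],cv2.COLOR_BGR2GRAY),(3,3),0).astype(float)
a=np.radians(-10.4);ex=np.array([np.cos(a),np.sin(a)]);ey=np.array([-ex[1],ex[0]]);c=np.array([554,-2.4])
for y in (80,40,-30):
    for z in (72,89):
        print(y,z,w2p(f,[[*(c+x*ex+y*ey),z] for x in (-25,25)]).round(1).tolist())
    r=int(round(w2p(f,[[*(c+y*ey),72]])[0,1]));d=np.diff(g[r-1:r+2].mean(0))
    L=270+np.argmax(d[270:310]);Rr=330+np.argmin(d[330:370]);print('row',r,'edges',L+.5,Rr+.5)
E
```

```text
80 72 [[288.6, 99.0], [350.4, 98.9]]
80 89 [[286.6, 98.0], [352.3, 97.9]]
row 99 edges 288.5 351.5
40 72 [[289.5, 148.6], [349.6, 148.5]]
40 89 [[287.7, 150.6], [351.3, 150.5]]
row 148 edges 289.5 350.5
-30 72 [[291.2, 228.6], [348.0, 228.5]]
-30 89 [[289.6, 235.0], [349.6, 235.0]]
row 229 edges 274.5 363.5
```

Cover edges match a top face at 72 mm (63 and 61 px wide, predicted 62 and 60), so it is seated flat.

```bash
python3 -c "
from workcell import env
print(env.job_done())"
```

```text
the job is handed in; nothing more can be done
None
```

I snapped the cartridge into the stand, seated the wide-hole (about 140 mm) cover flat on the shoulders by force and edge measurements, left the other cover untouched on the bench, and handed the job in at about 19 s; no verdict came back.

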